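# Check a sprung tensioner on its test plate

### The job

Check the spring of the jar line's tensioner. First slide the drag marker back along the scale until it touches the resting arm's pointer; then, without gripping it, push the arm by its roller with a steady 12 N (give or take 1 N, and never beyond 15 N) for one second, so that the pointer carries the marker along the scale. Ease the arm back to rest without letting it snap, leave the marker standing at its reading, and disturb nothing else.

Things in the scene. Friction and masses are not known exactly. Their poses are not given: they have to be found in the camera images.
- test_plate: Grey steel plate screwed to the table, 330 x 360 x 12 mm. Origin: on the tensioner's upright pivot axis, at table height; z up. In its frame it spans x -260 to +70 mm, y -110 to +250 mm. The resting arm lies along -x (roughly towards the robot); arm and marker swing from there towards +y: at swing a, radius R, a point is at (-R cos a, +R sin a).
- hub_top (a point): Top of the steel hub cap on the pivot (34 mm wide), 58 mm above the table. The hub holds the spring, whose setting differs from run to run and cannot be seen: it takes 1.5 to 9.5 N at the roller to lift the arm off its stop, and the push then grows by about 1.3 N per 0.1 rad, so 12 N comes at about 0.15 to 0.8 rad.
- scale_zero (a point): Zero of the scale, mid-width, on its top face 16 mm above the table. The scale is a flat aluminium arc centred on the pivot, radii 186 to 220 mm, with a dark graduation every 0.05 rad (a longer one every 0.1 rad) from this zero, where the resting arm points, towards +y of the plate. Axes as the plate's.
- tensioner (a joint): Swing of the dark steel sprung arm about the pivot, rad: 0 = at rest on its stop (every run starts so), growing to 0.95 (end of travel) as the roller is pushed towards the plate's +y. The spring drives it back to 0; let go, it snaps back hard. Ease it back slower than 1.5 rad/s, in contact all the way.
- roller_mid (a point): Where to push: middle of the upright roller on the arm, a free-spinning grey plastic cylinder, 44 mm in diameter, 34 to 74 mm above the table, its axis 115 mm from the pivot; this point is on the axis, 54 mm up. Push with closed fingers on its -y side (plate frame), where space is free, with the tips over 34 mm above the table to clear the arm. Axes turn with the arm; at swing 0 they are the plate's.
- pointer_tip (a point): Tip of the arm's pointer, on the arm's centre line, 211 mm from the pivot, 23 mm above the table, over the scale. The arm's bar is 22 mm wide near the pivot and roller and 8 mm beyond, all of it 20 to 31 mm above the table.
- marker (a joint): Swing of the aluminium drag marker about the same pivot, rad, 0 to 0.95. 0 = touching the pointer of the resting arm (under 0.04 is zeroed); starts left up the scale at 0.4 to 0.85. It slides with light friction (0.3 N at its tab) and stays where left. The arm pushes it ahead (both then read the same) but does not pull it back.
- marker_tab (a point): Top centre of the marker's tab, an upright round aluminium pin, 14 mm in diameter, 29 to 72 mm above the table, 207 mm from the pivot, at swing marker + 0.06 rad. It stands on the marker's block, 46 mm (radial) x 14 mm, 17 to 29 mm above the table. Push the pin with closed fingers from its far (+y) side to zero the marker.
- spare_roller: Bystander: a loose roller just like the arm's, 44 mm in diameter, 40 mm high, standing on the plate behind the pivot on the -y side. Origin: centre of its underside.
- spanner: Bystander: a 130 mm steel spanner lying on the plate behind the pivot on the +y side. Origin: near its middle.
- collar: Bystander: a loose steel shaft collar, 32 mm in diameter, 12 mm high, on the plate's near corner on the -y side. Origin: centre of its underside.
- jar_a: Bystander: honey jar, 72 mm in diameter, 125 mm high, on the table at the left. Origin: centre of its underside.
- jar_b: Bystander: honey jar, 72 mm in diameter, 125 mm high, on the table at the left. Origin: centre of its underside.
- jar_c: Bystander: smaller honey jar, 60 mm in diameter, 100 mm high, on the table at the right. Origin: centre of its underside.
- jar_lid: Bystander: steel jar lid, 72 mm in diameter, 14 mm high, on the table at the right. Origin: centre of its underside.

How it is judged:
By the outcome, as a careful person would: the job done as asked, in the order asked, and still so for the second after the job is handed in, with the robot touching nothing.
It also fails if it takes over 64 s, if anything falls off the work surface, if the arm or the gripper's body presses on something with over 40 N, if the wrist force passes 120 N, or if a joint passes its speed limit or range.

### The arm

A 6-joint arm with a two-finger parallel gripper is mounted at the origin on the work surface. World frame = base frame: x ahead of the robot, y to its left, z up, the work surface at z = 0. Lengths are in m, angles in degrees, forces in N, time in s.
With the tool pointing down it reaches from about 0.25 to 0.725 m from the base axis. Payload 9.7 kg.
Tool frame: the origin (TCP) lies on the centre line of the jaws, within the pads' length; the fingertips stand 22 mm ahead of it and the grasp point (between the pads) lies 3 mm ahead of it; z points along the fingers, y is the direction in which the jaws open and shut (so a half turn about z gives the same grasp; the last joint's range is limited). The gripper opens to 85 mm and grips with 20 to 120 N. Pads are 22 mm wide; open, the fingers measure 114 mm over their backs; the gripper's body (76 mm by 85 mm) begins 54 mm behind the grasp point. The pads swing forward as they close: fully open they stand 13 mm farther back than shut.
Start: joints at [-72.479, 4.979, 10.078, 95.1, 0, 90], TCP at [0.166, -0.524, 0.253] pointing down, gripper open.
Joint ranges: [-179.16, 179.16], [-48.56, 103.87], [-65.8, 70.77], [-126.05, 130.52], [-82.76, 87.17], [-180, 180]. Speed limits (degrees/s): [127.2, 127.2, 147.25, 180, 180, 180].

### API

Orientations are given as [roll, pitch, yaw] about the fixed x, y, z axes, in that order (R = Rz(yaw) Ry(pitch) Rx(roll)).
In Python, from workcell import get_obs, camera, camera_params, job_done gives the robot as it stands.
- The arm moves only by the tool servo_tool, never from a script. Its argument "steps" is a list of rows, each an object of numbers: "x", "y", "z": the shift along the world's x, y, z in mm; "yaw": the turn about the world's z in degrees. A call has 1 to 12 rows; each row is the pose to reach, as a shift and turn from the pose measured when the call began; what a row does not reach only later rows make up. A row lasts 1/8 s, in which the tool goes at most 62.5 mm and 10.7 degrees, less where a joint would pass 70% of its speed; a pose out of reach is approached as far as the arm can. A call with a gripper value outside its range is refused whole. "grip" is the finger opening in mm, from 0 to 85.4, set as the call begins (left out, the last holds). The fingers move at their own pace and stop on an object; "grip_force" is the grip in N (left out, the last holds). Time passes only in rows, so rows that repeat a pose let the fingers close. It gives the time, the measured TCP pose, the force and the opening at its end, in the units of the state.
- get_obs(): the state, without advancing time (a new reading comes with each control period).
- camera(name): name is "side" or "top" or "wrist"; returns (picture, depth): 384x512x3 uint8, red, green, blue; 384x512 float32, m along the optical axis (not along the pixel's ray), 0 where there is no reading.
- camera_params(name): a dict with "intrinsics" (3x3 intrinsics, pixels), "rvec" (rotation vector, rad) and "tvec" (3), from world to camera coordinates, as OpenCV has them; the wrist camera has in their place "hand_eye" (4x4, takes a point from camera to tool coordinates, whose origin is the TCP and whose axes are the flange's). Camera axes: x right, y down, z forward; pixel columns grow to the right and rows downward; lengths in m; the calibration is good to about 2 mm. The wrist camera is an equidistant fisheye: a pixel r from the principal point sees the ray r / f radians off the axis. A picture is of the moment at which its call begins: read the wrist's pose just before it. camera_params takes no time and is no camera call.
- job_done(): hands the job in, once; it reports no verdict.
The state is a dict: "time": time; "q": joint angles; "qd": joint speeds; "joint_efforts": joint torques, N m; "ee_pos": TCP position; "tcp_rot": TCP orientation; "wrist_force": force on the tool from outside, world axes, zero at the start; "torque": the same for the moment, N m; "opening": finger opening in m.
Only numpy, scipy, OpenCV 4.12 (cv2) and the standard library are available. Lean on these libraries where they do the work, as an engineer would, in place of code of your own. Each camera call takes 0.05 s, during which the arm holds its last target.

## Working session

There is one attempt and no reset: what is moved stays moved. The work goes in short steps, Python scripts to look and compute and a tool call to move; the robot and the scene stay as the last step left them, time stands still between calls to the robot, and variables do not carry over. Pictures are saved under pics/ and viewed, and the job is handed in when it is done.

Besides the shell and the picture viewer there is one more tool, called after "Call:" by a JSON object that holds its "op" and its "data". servo_tool: Moves the arm, as the interface text tells. Its arguments: {"type":"object","properties":{"steps":{"type":"array"},"grip":{"type":"number"},"grip_force":{"type":"number"}},"required":["steps"]}

```bash
mkdir -p pics; cat > a.py <<'E'
from workcell import *
import cv2, numpy as np
o=get_obs(); print({k:np.round(v,3) for k,v in o.items()})
for n in ["top","side"]:
    im,d=camera(n); np.savez(f"{n}0.npz",im=im,d=d); cv2.imwrite(f"pics/{n}0.png",im[:,:,::-1])
    p=camera_params(n); print(n,p); 
E
python3 a.py
```

```text
{'time': np.float64(0.0), 'q': array([-7.2479e+01,  5.0120e+00,  1.0032e+01,  9.5099e+01,  1.0000e-03,
        8.9999e+01]), 'qd': array([ 0.085,  0.08 ,  0.005, -0.016,  0.055, -0.119]), 'joint_efforts': array([ 4.0000e-03, -5.2040e+01,  4.6479e+01,  1.7000e-02,  0.0000e+00,
       -0.0000e+00]), 'ee_pos': array([ 0.166, -0.524,  0.253]), 'tcp_rot': array([-1.79922e+02, -1.00000e-03,  1.75220e+01]), 'wrist_force': array([ 0.331,  0.827, -0.15 ]), 'torque': array([-0.043,  0.03 ,  0.   ]), 'opening': np.float64(0.085)}
top {'intrinsics': array([[408.6238833 ,   0.        , 256.27433729],
       [  0.        , 408.6238833 , 188.71690128],
       [  0.        ,   0.        ,   1.        ]]), 'rvec': array([ 2.17539861, -2.17638424,  0.15671099]), 'tvec': array([-0.01640803,  0.56683342,  1.1945132 ])}
side {'intrinsics': array([[475.93081599,   0.        , 246.13491462],
       [  0.        , 475.93081599, 192.82111206],
       [  0.        ,   0.        ,   1.        ]]), 'rvec': array([ 2.26271036, -0.40079709,  0.18823512]), 'tvec': array([-0.51784472,  0.17117929,  1.36351289])}
```

View pics/top0.png

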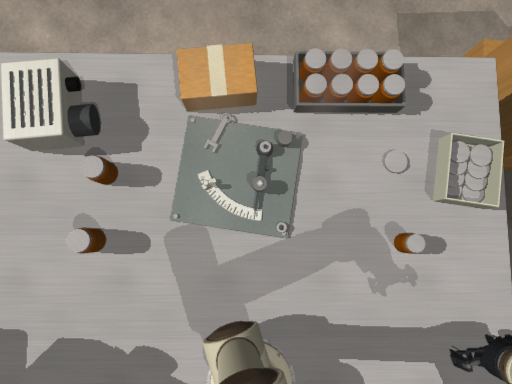

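View pics/side0.png

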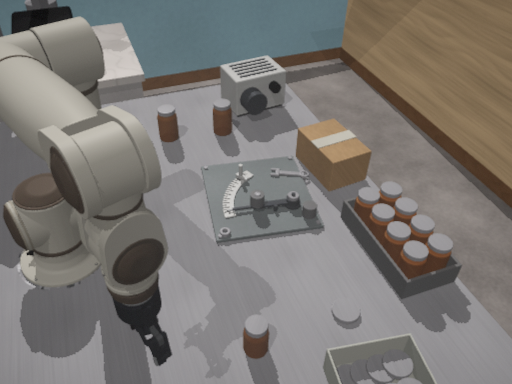

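The top view has the hub near (265,147), the roller near (260,184) and the marker near (206,179). I'll zoom in to measure them.

```bash
cat > h.py <<'E'
from workcell import *
import cv2, numpy as np
def cam(n):
    p=camera_params(n); R=cv2.Rodrigues(np.array(p['rvec']))[0]; return np.array(p['intrinsics']),R,np.array(p['tvec'])
def ray(n,u,v,z):
    K,R,t=cam(n); d=R.T@np.linalg.inv(K)@[u,v,1]; c=-R.T@t
    return c+d*(z-c[2])/d[2]
def proj(n,P):
    K,R,t=cam(n); q=K@(R@np.array(P)+t); return q[:2]/q[2]
def tri(a,b):
    A=[];B=[]
    for n,(u,v) in a,b:
        K,R,t=cam(n); d=R.T@np.linalg.inv(K)@[u,v,1]; d/=np.linalg.norm(d); c=-R.T@t
        M=np.eye(3)-np.outer(d,d);A.append(M);B.append(M@c)
    return np.linalg.solve(sum(A),sum(B))
E
python3 - <<'E'
import numpy as np,cv2
for n,(x0,y0,w,h) in dict(top=(168,108,140,135),side=(195,150,130,95)).items():
    im=np.load(f"{n}0.npz")['im'][y0:y0+h,x0:x0+w,::-1]
    s=min(790//w,590//h); cv2.imwrite(f"pics/{n}0z.png",cv2.resize(im,None,fx=s,fy=s,interpolation=cv2.INTER_CUBIC)); print(n,s)
E
```

```text
top 4
side 6
```

View pics/top0z.png

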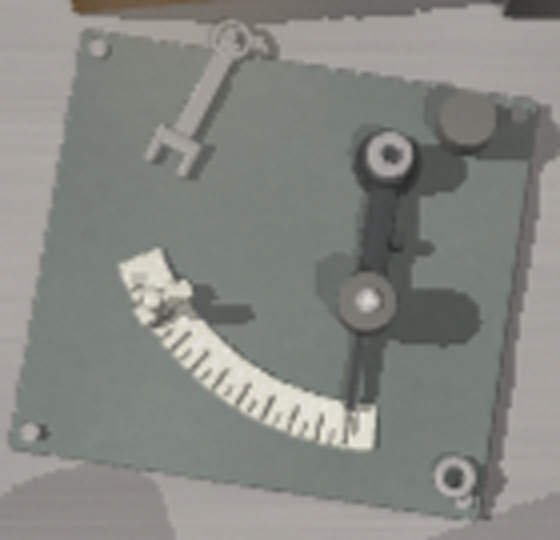

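View pics/side0z.png

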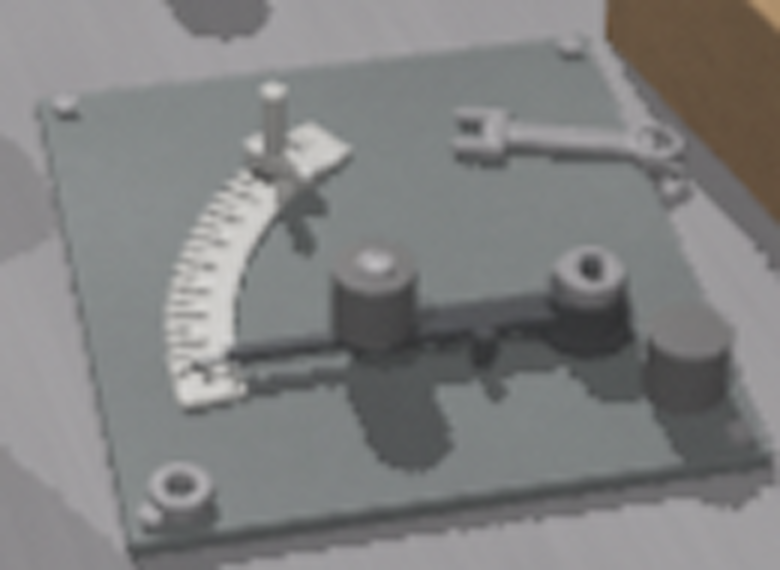

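The zooms give hub top (390,155), roller top (367,300) and pin top about (148,298) in the top crop. In the side crop they're (590,268), (375,262) and (272,90). Next I'll triangulate these.

```bash
python3 - <<'E'
from h import *
T=lambda x,y:("top",(168+(x+.5)/4-.5,108+(y+.5)/4-.5)); S=lambda x,y:("side",(195+(x+.5)/6-.5,150+(y+.5)/6-.5))
pts=dict(hub=(T(390,155),S(590,268),.058),rol=(T(367,300),S(375,262),.074),pin=(T(148,298),S(272,90),.072),col=(T(456,477),S(182,485),.024))
P={}
for k,(a,b,z) in pts.items():
    r1=ray("top",*a[1],z);r2=ray("side",*b[1],z);P[k]=(r1+r2)/2
    print(k,tri(a,b).round(4),r1.round(4),r2.round(4))
def edge(a): return [ray("top",*T(*p)[1],.012)[:2] for p in a]
c=edge([(82,30),(538,103),(485,520),(12,447)]); print(np.round(c,4))
for i in range(4):
    d=c[(i+1)%4]-c[i]; print(np.linalg.norm(d).round(4),np.degrees(np.arctan2(d[1],d[0])).round(2))
h=P['hub'][:2]
for k in('rol','pin'):
    d=P[k][:2]-h; print(k,np.linalg.norm(d).round(4),np.degrees(np.arctan2(d[1],d[0])).round(2))
# plate axes
K,R,t=cam("top")
z=np.array([ray("top",*T(353,418)[1],.023)]); d=z[0,:2]-h; print('tip',z.round(4),np.linalg.norm(d),np.degrees(np.arctan2(d[1],d[0])))
E
```

```text
hub [ 0.6918 -0.0427  0.0507] [ 0.6909 -0.0426  0.058 ] [ 0.6872 -0.0501  0.058 ]
rol [ 0.5791 -0.0243  0.0733] [ 0.5799 -0.0245  0.074 ] [ 0.5778 -0.0249  0.074 ]
pin [0.5808 0.1352 0.0668] [0.5814 0.1344 0.072 ] [0.5773 0.129  0.072 ]
col [ 0.4519 -0.0927  0.022 ] [ 0.4528 -0.0927  0.024 ] [ 0.4505 -0.0944  0.024 ]
[[ 0.7989  0.1939]
 [ 0.7428 -0.1605]
 [ 0.4207 -0.1155]
 [ 0.476   0.2409]]
0.3587 -98.99
0.3253 172.05
0.3606 81.17
0.3263 -8.28
rol 0.1123 168.9
pin 0.2091 121.65
tip [[ 0.4971 -0.0156  0.023 ]] 0.19439330063484103 170.90744448376302
```

Call:
{"op": "servo_tool", "data": {"steps": [{"x": 37, "y": 56, "yaw": -6}, {"x": 74, "y": 112, "yaw": -12}, {"x": 111, "y": 168, "yaw": -19}, {"x": 148, "y": 225, "yaw": -25}, {"x": 185, "y": 281, "yaw": -31}, {"x": 222, "y": 337, "yaw": -38}, {"x": 259, "y": 393, "yaw": -44}, {"x": 296, "y": 449, "yaw": -50}, {"x": 333, "y": 506, "yaw": -56}, {"x": 370, "y": 562, "yaw": -62}, {"x": 407, "y": 618, "yaw": -69}, {"x": 444, "y": 674, "yaw": -75}], "grip": 0, "grip_force": 40}}

```text
schema error: expected keys x, y, z, yaw
```

Call:
{"op": "servo_tool", "data": {"steps": [{"x": 37, "y": 56, "z": 0, "yaw": -6}, {"x": 74, "y": 112, "z": 0, "yaw": -12}, {"x": 111, "y": 168, "z": 0, "yaw": -19}, {"x": 148, "y": 225, "z": 0, "yaw": -25}, {"x": 185, "y": 281, "z": 0, "yaw": -31}, {"x": 222, "y": 337, "z": 0, "yaw": -38}, {"x": 259, "y": 393, "z": 0, "yaw": -44}, {"x": 296, "y": 449, "z": 0, "yaw": -50}, {"x": 333, "y": 506, "z": 0, "yaw": -56}, {"x": 370, "y": 562, "z": 0, "yaw": -62}, {"x": 407, "y": 618, "z": 0, "yaw": -69}, {"x": 444, "y": 674, "z": 0, "yaw": -75}], "grip": 0, "grip_force": 40}}

```text
time: 1.6
ee_pos: [0.308, -0.2635, 0.2522]
tcp_rot: [-173.8, 0.6, -44.5]
wrist_force: [-0.3, -0.6, -0.2]
opening: 0.0003
```

Call:
{"op": "servo_tool", "data": {"steps": [{"x": 50, "y": 69, "z": 0, "yaw": -3}, {"x": 100, "y": 138, "z": 0, "yaw": -5}, {"x": 150, "y": 207, "z": 0, "yaw": -8}, {"x": 200, "y": 275, "z": 0, "yaw": -10}, {"x": 250, "y": 344, "z": 0, "yaw": -13}, {"x": 302, "y": 413, "z": 0, "yaw": -13}, {"x": 302, "y": 413, "z": 0, "yaw": -13}, {"x": 302, "y": 413, "z": 0, "yaw": -13}, {"x": 302, "y": 413, "z": 0, "yaw": -13}, {"x": 302, "y": 413, "z": 0, "yaw": -13}, {"x": 302, "y": 413, "z": 0, "yaw": -13}]}}

```text
time: 2.98
ee_pos: [0.1994, -0.2113, 0.252]
tcp_rot: [-171.2, 0.7, -54.6]
wrist_force: [0.1, 0.4, 0.3]
opening: 0.0002
```

```bash
python3 - <<'E'
from h import *
o=get_obs(); print({k:np.round(o[k],3) for k in('time','q','ee_pos','tcp_rot','wrist_force')})
im,d=camera('wrist'); np.savez("w1.npz",im=im,d=d,p=o['ee_pos'],r=o['tcp_rot']); cv2.imwrite("pics/w1.png",im[:,:,::-1]); print(camera_params('wrist'))
E
```

```text
{'time': np.float64(2.975), 'q': array([-54.657, -30.03 , -19.252, 101.482,   8.834, 179.942]), 'ee_pos': array([ 0.199, -0.211,  0.252]), 'tcp_rot': array([-171.165,    0.695,  -54.6  ]), 'wrist_force': array([0.068, 0.414, 0.283])}
{'intrinsics': array([[297.31863964,   0.        , 252.47312071],
       [  0.        , 297.31863964, 188.93621077],
       [  0.        ,   0.        ,   1.        ]]), 'hand_eye': array([[ 3.96832794e-05, -9.51043804e-01, -3.09056113e-01,
         8.07251421e-02],
       [ 9.99999819e-01,  2.23515222e-04, -5.59411342e-04,
        -1.20208960e-03],
       [ 6.01103437e-04, -3.09056034e-01,  9.51043641e-01,
        -1.19780865e-01],
       [ 0.00000000e+00,  0.00000000e+00,  0.00000000e+00,
         1.00000000e+00]])}
```

View pics/w1.png

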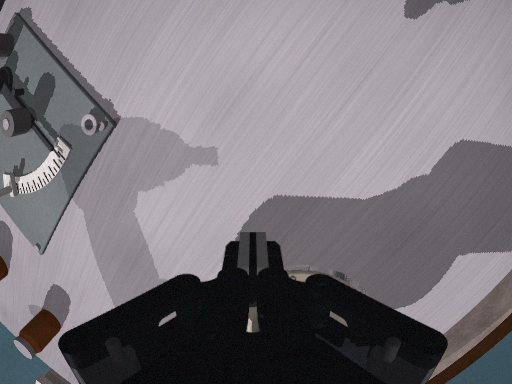

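The last joint hit its limit (q6 = 180), so I'll use the equivalent yaw, about +122°, turning the other way.

Call:
{"op": "servo_tool", "data": {"steps": [{"x": 20, "y": 10, "z": 0, "yaw": 9}, {"x": 40, "y": 20, "z": 0, "yaw": 18}, {"x": 70, "y": 35, "z": 0, "yaw": 27}, {"x": 100, "y": 60, "z": 0, "yaw": 36}, {"x": 130, "y": 90, "z": 0, "yaw": 45}, {"x": 160, "y": 120, "z": 0, "yaw": 54}, {"x": 190, "y": 150, "z": 0, "yaw": 63}, {"x": 220, "y": 180, "z": 0, "yaw": 72}, {"x": 250, "y": 210, "z": 0, "yaw": 81}, {"x": 280, "y": 240, "z": 0, "yaw": 90}, {"x": 310, "y": 270, "z": 0, "yaw": 99}, {"x": 340, "y": 300, "z": 0, "yaw": 108}]}}

```text
time: 4.53
ee_pos: [0.54, 0.0903, 0.2518]
tcp_rot: [-171.2, 0.7, 53.7]
wrist_force: [1.4, -1.1, 0.1]
opening: 0.0002
```

The tool picked up an 8.8° tilt while at the joint limit. I'll turn so the tips lean inward, then try straightening it at the reach limit, in free space.

Call:
{"op": "servo_tool", "data": {"steps": [{"x": 20, "y": 3, "z": 0, "yaw": 9}, {"x": 40, "y": 7, "z": 0, "yaw": 18}, {"x": 60, "y": 10, "z": 0, "yaw": 27}, {"x": 80, "y": 14, "z": 0, "yaw": 36}, {"x": 100, "y": 17, "z": 0, "yaw": 46}, {"x": 120, "y": 20, "z": 0, "yaw": 46}, {"x": 120, "y": 20, "z": 0, "yaw": 46}]}}

```text
time: 5.4
ee_pos: [0.6608, 0.1106, 0.25]
tcp_rot: [-171.0, 0.7, 99.7]
wrist_force: [-0.6, -0.3, -0.2]
opening: -0.0001
```

```bash
python3 - <<'E'
from h import *
o=get_obs(); print({k:np.round(o[k],3) for k in('time','q','ee_pos','tcp_rot','wrist_force')})
E
```

```text
{'time': np.float64(5.4), 'q': array([  9.772,  33.747,  45.729, 110.935,  -0.692,  90.181]), 'ee_pos': array([0.661, 0.111, 0.25 ]), 'tcp_rot': array([-171.049,    0.712,   99.701]), 'wrist_force': array([-0.588, -0.346, -0.183])}
```

Call:
{"op": "servo_tool", "data": {"steps": [{"x": 39, "y": 7, "z": 0, "yaw": 0}, {"x": 79, "y": 14, "z": 0, "yaw": 0}, {"x": 99, "y": 17, "z": 0, "yaw": 0}, {"x": 110, "y": 19, "z": 0, "yaw": 0}, {"x": 110, "y": 19, "z": 0, "yaw": 0}]}}

```text
time: 6.02
ee_pos: [0.7404, 0.1243, 0.2352]
tcp_rot: [-173.2, 0.7, 99.7]
wrist_force: [0.3, -0.7, -0.5]
opening: -0.0
```

```bash
python3 - <<'E'
from h import *
o=get_obs(); print({k:np.round(o[k],3) for k in('time','q','ee_pos','tcp_rot','wrist_force')})
E
```

```text
{'time': np.float64(6.025), 'q': array([  9.772,  50.586,  70.765, 116.988,  -0.7  ,  90.167]), 'ee_pos': array([0.74 , 0.124, 0.235]), 'tcp_rot': array([-173.193,    0.715,   99.689]), 'wrist_force': array([ 0.286, -0.673, -0.456])}
```

Works: the tilt dropped to 6.8°. I'll push out further.

Call:
{"op": "servo_tool", "data": {"steps": [{"x": 20, "y": 3, "z": 10, "yaw": 0}, {"x": 50, "y": 9, "z": 20, "yaw": 0}, {"x": 70, "y": 12, "z": 20, "yaw": 0}, {"x": 70, "y": 12, "z": 20, "yaw": 0}]}}

```text
time: 6.52
ee_pos: [0.7645, 0.1282, 0.2264]
tcp_rot: [-176.1, 0.7, 99.7]
wrist_force: [-0.2, 0.3, 0.1]
opening: -0.0
```

Call:
{"op": "servo_tool", "data": {"steps": [{"x": 50, "y": 9, "z": 20, "yaw": 0}, {"x": 90, "y": 16, "z": 30, "yaw": 0}, {"x": 92, "y": 16, "z": 30, "yaw": 0}, {"x": 92, "y": 16, "z": 30, "yaw": 0}]}}

```text
time: 7.02
ee_pos: [0.7924, 0.1331, 0.2187]
tcp_rot: [-179.5, 0.7, 99.7]
wrist_force: [-0.0, -0.0, -0.1]
opening: -0.0001
```

Tilt is fixed. Next, above the far side of the marker pin, and a wrist look.

Call:
{"op": "servo_tool", "data": {"steps": [{"x": -40, "y": 4, "z": 10, "yaw": 5}, {"x": -80, "y": 8, "z": 10, "yaw": 10}, {"x": -120, "y": 12, "z": 10, "yaw": 15}, {"x": -160, "y": 15, "z": 10, "yaw": 20}, {"x": -182, "y": 17, "z": 10, "yaw": 23}, {"x": -182, "y": 17, "z": 10, "yaw": 23}, {"x": -182, "y": 17, "z": 10, "yaw": 23}]}}

```text
time: 7.9
ee_pos: [0.611, 0.15, 0.2289]
tcp_rot: [-179.5, 0.7, 122.6]
wrist_force: [-0.2, 0.4, -0.1]
opening: 0.0002
```

```bash
python3 - <<'E'
from h import *
o=get_obs(); print({k:np.round(o[k],3) for k in('time','q','ee_pos','tcp_rot','wrist_force')})
for n in('wrist','top'):
    im,d=camera(n); np.savez(n+"2.npz",im=im,d=d,p=o['ee_pos'],r=o['tcp_rot']); cv2.imwrite(f"pics/{n}2.png",im[:,:,::-1])
E
```

```text
{'time': np.float64(7.9), 'q': array([14.145, 15.965, 19.97 , 94.213, -0.85 , 71.521]), 'ee_pos': array([0.611, 0.15 , 0.229]), 'tcp_rot': array([-179.533,    0.74 ,  122.629]), 'wrist_force': array([-0.222,  0.402, -0.111])}
```

View pics/wrist2.png

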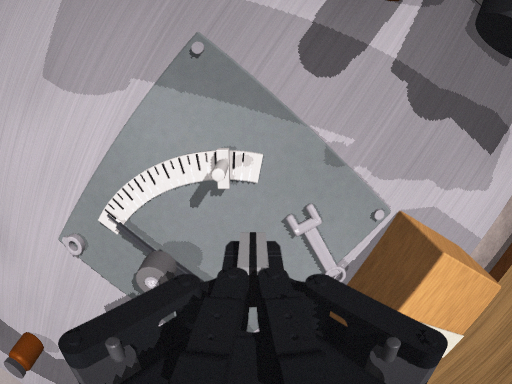

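```bash
cat >> h.py <<'E'
from scipy.spatial.transform import Rotation as Ro
def wray(u,v,p,r,z):
    c=camera_params('wrist');K=np.array(c['intrinsics']);H=np.array(c['hand_eye'])
    x=np.array([(u-K[0,2])/K[0,0],(v-K[1,2])/K[1,1]]);th=np.linalg.norm(x)
    d=np.r_[np.sin(th)*x/th,np.cos(th)]
    R=Ro.from_euler('xyz',r,degrees=True).as_matrix()
    d=R@H[:3,:3]@d; c0=R@H[:3,3]+p
    return c0+d*(z-c0[2])/d[2]
E
python3 - <<'E'
from h import *
f=np.load('wrist2.npz');p,r=f['p'],f['r']
hub=np.array([.692,-.043])
for k,u,v,z in [('pin',218,175,.072),('rol',150,283,.074),('tip',110,215,.026),('zero_in',119,228,.016),('zero_out',100,219,.016),('screwNL',197,47,.012),('screwFL',379,214,.012),('col',74,244,.024)]:
    w=wray(u,v,p,r,z); d=w[:2]-hub
    print(k,w.round(4),np.linalg.norm(d).round(4),np.degrees(np.arctan2(d[1],d[0])).round(2))
im=f['im'][130:320,80:300,::-1]; cv2.imwrite('pics/w2z.png',cv2.resize(im,None,fx=3,fy=3,interpolation=cv2.INTER_CUBIC))
E
```

```text
pin [0.583  0.1321 0.072 ] 0.2062 121.91
rol [ 0.5796 -0.0274  0.074 ] 0.1135 172.09
tip [ 0.4915 -0.0048  0.026 ] 0.2041 169.2
zero_in [ 0.5079 -0.022   0.016 ] 0.1853 173.48
zero_out [ 0.478  -0.0265  0.016 ] 0.2146 175.6
screwNL [0.4876 0.2278 0.012 ] 0.3393 127.04
screwFL [0.7876 0.1811 0.012 ] 0.2436 66.91
col [ 0.4559 -0.0861  0.024 ] 0.24 -169.66
```

View pics/w2z.png

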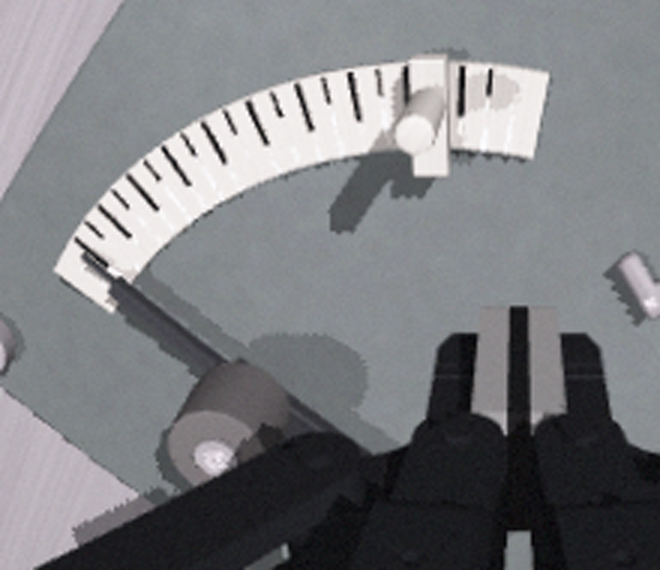

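The wrist view agrees with the fixed cameras: pin (0.582, 0.132), roller (0.579, −0.026). Descending beside the pin on its far side.

Call:
{"op": "servo_tool", "data": {"steps": [{"x": 0, "y": 0, "z": -45, "yaw": 0}, {"x": 0, "y": 0, "z": -90, "yaw": 0}, {"x": 0, "y": 0, "z": -130, "yaw": 0}, {"x": 0, "y": 0, "z": -155, "yaw": 0}, {"x": 0, "y": 0, "z": -166, "yaw": 0}, {"x": 0, "y": 0, "z": -166, "yaw": 0}, {"x": 0, "y": 0, "z": -166, "yaw": 0}]}}

```text
time: 8.88
ee_pos: [0.612, 0.15, 0.0636]
tcp_rot: [-179.6, 0.8, 122.6]
wrist_force: [0.3, 0.3, 0.6]
opening: 0.0005
```

```bash
python3 - <<'E'
from h import *
hub=np.array([.692,-.043]); p0=np.array([.611,.150]);y0=122.6
for off in (21.5,):
  for s in np.r_[.86,.8:.0:-.1,.06]:
    th=np.radians(171.6)-s; c=hub+.207*np.array([np.cos(th),np.sin(th)]); f=c+off/1000*np.array([np.sin(th),-np.cos(th)])
    print(round(s,2),f.round(4),((f-p0)*1000).round(1),(np.degrees(th)-y0).round(1))
E
```

```text
0.86 [0.5995 0.1434] [-11.5  -6.6] -0.3
0.8 [0.5885 0.1375] [-22.5 -12.5] 3.2
0.7 [0.571  0.1263] [-40.  -23.7] 8.9
0.6 [0.5547 0.1134] [-56.3 -36.6] 14.6
0.5 [0.5397 0.0989] [-71.3 -51.1] 20.4
0.4 [0.5263 0.083 ] [-84.7 -67. ] 26.1
0.3 [0.5146 0.0658] [-96.4 -84.2] 31.8
0.2 [0.5046 0.0475] [-106.4 -102.5] 37.5
0.1 [0.4965 0.0284] [-114.5 -121.6] 43.3
0.06 [0.4938 0.0205] [-117.2 -129.5] 45.6
```

Call:
{"op": "servo_tool", "data": {"steps": [{"x": -12, "y": -7, "z": 0, "yaw": 0}, {"x": -24, "y": -13, "z": 0, "yaw": 3}, {"x": -32, "y": -18, "z": 0, "yaw": 6}, {"x": -41, "y": -24, "z": 0, "yaw": 9}, {"x": -49, "y": -30, "z": 0, "yaw": 12}, {"x": -57, "y": -37, "z": 0, "yaw": 15}, {"x": -65, "y": -44, "z": 0, "yaw": 18}, {"x": -72, "y": -51, "z": 0, "yaw": 20}, {"x": -79, "y": -59, "z": 0, "yaw": 23}, {"x": -86, "y": -67, "z": 0, "yaw": 26}, {"x": -92, "y": -76, "z": 0, "yaw": 29}, {"x": -97, "y": -84, "z": 0, "yaw": 32}]}}

```text
time: 10.38
ee_pos: [0.5144, 0.0655, 0.0645]
tcp_rot: [-179.6, 0.8, 154.7]
wrist_force: [-0.0, 0.9, -0.1]
opening: -0.0002
```

```bash
cat > look.py <<'E'
import sys
from h import *
o=get_obs(); print({k:np.round(o[k],3) for k in('time','q','ee_pos','tcp_rot','wrist_force')})
t=sys.argv[1]
for n in sys.argv[2:]:
    x0,y0,w,h=dict(top=(168,108,140,135),side=(195,150,130,95),wrist=(0,0,512,384))[n]
    im,d=camera(n); np.savez(n+t+".npz",im=im,d=d,p=o['ee_pos'],r=o['tcp_rot'])
    im=im[y0:y0+h,x0:x0+w,::-1]; s=min(790//w,590//h); cv2.imwrite(f"pics/{n}{t}.png",cv2.resize(im,None,fx=s,fy=s,interpolation=cv2.INTER_CUBIC))
E
python3 look.py 3 side wrist
```

```text
{'time': np.float64(10.375), 'q': array([  7.644,   0.883, -15.115,  73.518,  -0.757,  32.93 ]), 'ee_pos': array([0.514, 0.066, 0.064]), 'tcp_rot': array([-179.627,    0.818,  154.713]), 'wrist_force': array([-0.048,  0.887, -0.097])}
```

View pics/side3.png

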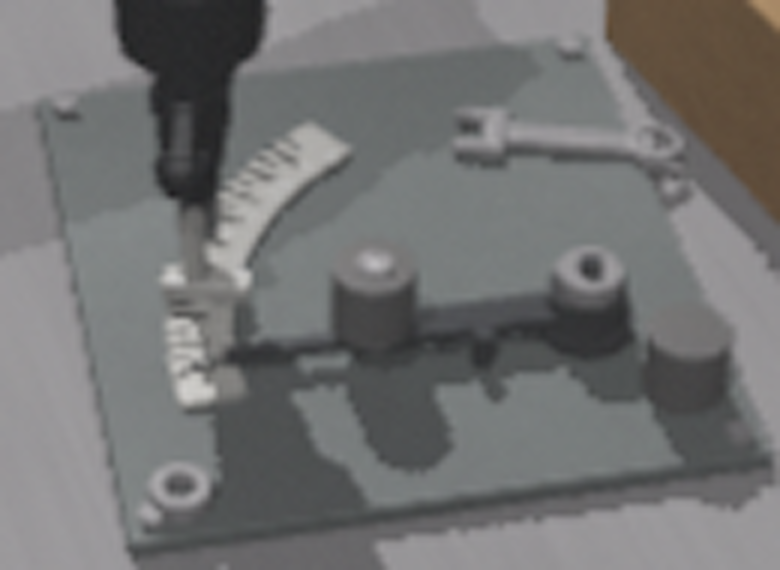

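View pics/wrist3.png

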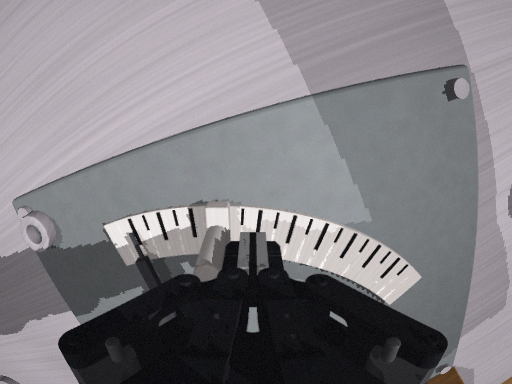

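The marker follows. On towards zero, slowing down.

Call:
{"op": "servo_tool", "data": {"steps": [{"x": -5, "y": -9, "z": 0, "yaw": 3}, {"x": -10, "y": -18, "z": 0, "yaw": 6}, {"x": -13, "y": -25, "z": 0, "yaw": 8}, {"x": -15, "y": -31, "z": 0, "yaw": 10}, {"x": -17, "y": -35, "z": 0, "yaw": 11}, {"x": -18, "y": -38, "z": 0, "yaw": 12}, {"x": -19, "y": -40, "z": 0, "yaw": 12}, {"x": -19, "y": -40, "z": 0, "yaw": 12}]}}

```text
time: 11.48
ee_pos: [0.4954, 0.0253, 0.0645]
tcp_rot: [-179.6, 0.8, 166.6]
wrist_force: [0.3, 0.0, -0.4]
opening: 0.0
```

```bash
python3 look.py 4 wrist top
```

```text
{'time': np.float64(11.475), 'q': array([  3.241,  -2.383, -18.347,  73.365,  -0.607,  16.662]), 'ee_pos': array([0.495, 0.025, 0.064]), 'tcp_rot': array([-179.61 ,    0.816,  166.578]), 'wrist_force': array([ 0.337,  0.03 , -0.422])}
```

View pics/wrist4.png

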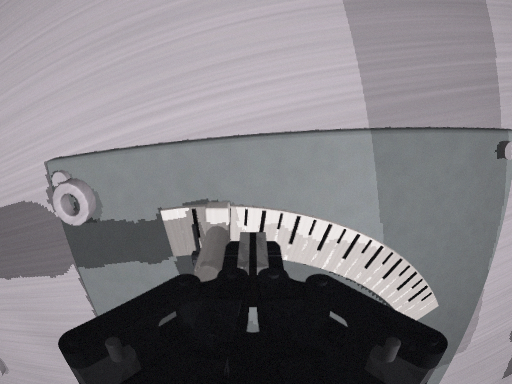

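View pics/top4.png

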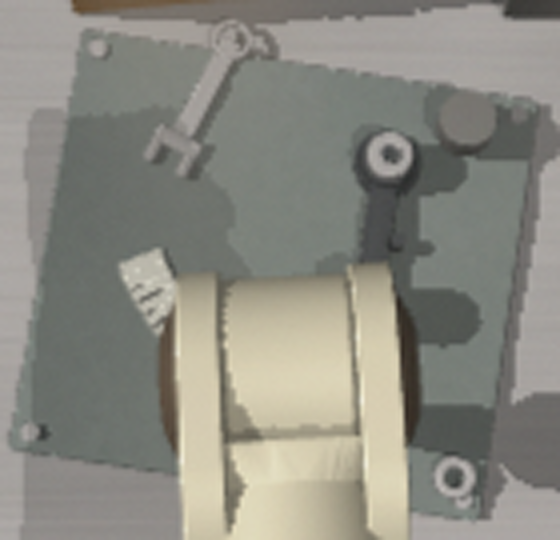

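Call:
{"op": "servo_tool", "data": {"steps": [{"x": -0.3, "y": -1.5, "z": 0, "yaw": 0}, {"x": -0.6, "y": -3, "z": 0, "yaw": 0}, {"x": -0.6, "y": -3, "z": 0, "yaw": 0}]}}

```text
time: 11.95
ee_pos: [0.4948, 0.0225, 0.0644]
tcp_rot: [-179.6, 0.8, 166.6]
wrist_force: [-1.0, 2.0, -0.3]
opening: -0.0002
```

Call:
{"op": "servo_tool", "data": {"steps": [{"x": -0.2, "y": -1, "z": 0, "yaw": 0}, {"x": -0.2, "y": -1, "z": 0, "yaw": 0}]}}

```text
time: 12.2
ee_pos: [0.4947, 0.0221, 0.0645]
tcp_rot: [-179.7, 0.8, 166.6]
wrist_force: [0.4, 6.1, -0.7]
opening: -0.0002
```

```bash
python3 - <<'E'
from h import *
for i in range(3):
    o=get_obs(); print(o['wrist_force'].round(2),o['ee_pos'].round(4)); im,_=camera('wrist')
cv2.imwrite('pics/w5.png',cv2.resize(im[180:320,120:290,::-1],None,fx=4,fy=4,interpolation=cv2.INTER_CUBIC))
E
```

```text
[ 0.36  6.12 -0.73] [0.4947 0.0221 0.0645]
[ 1.67  5.85 -0.16] [0.4947 0.0221 0.0644]
[ 0.36  6.96 -0.94] [0.4947 0.0221 0.0644]
```

View pics/w5.png

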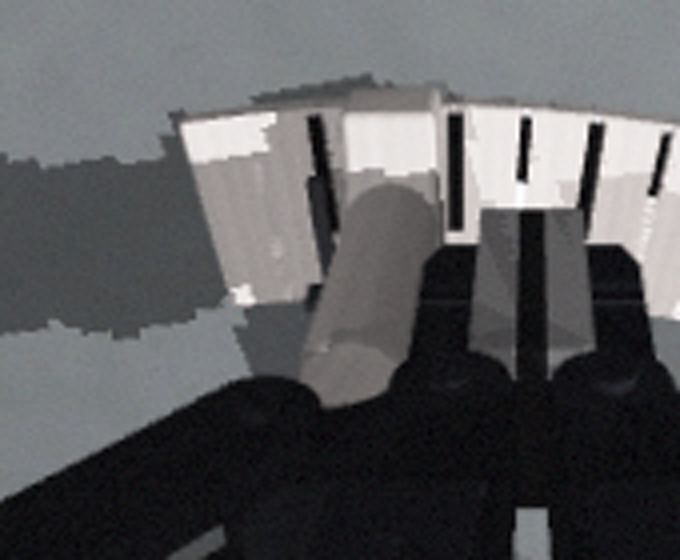

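The marker is zeroed: its block is against the pointer and about 6 N was felt against the stop. I'll back off, rise and move over to the −y side of the roller.

Call:
{"op": "servo_tool", "data": {"steps": [{"x": 1, "y": 4, "z": 0, "yaw": 0}, {"x": 2, "y": 14, "z": 0, "yaw": 0}, {"x": 3, "y": 20, "z": 25, "yaw": 0}, {"x": 3, "y": 20, "z": 60, "yaw": 0}, {"x": 10, "y": 10, "z": 90, "yaw": 1}, {"x": 30, "y": -20, "z": 100, "yaw": 2}, {"x": 50, "y": -50, "z": 100, "yaw": 3}, {"x": 70, "y": -80, "z": 100, "yaw": 4}, {"x": 77, "y": -97, "z": 100, "yaw": 5}, {"x": 77, "y": -97, "z": 100, "yaw": 5}, {"x": 77, "y": -97, "z": 100, "yaw": 5}]}}

```text
time: 13.72
ee_pos: [0.5715, -0.0742, 0.1643]
tcp_rot: [-179.7, 0.8, 171.6]
wrist_force: [0.1, 1.2, 0.5]
opening: -0.0002
```

```bash
python3 look.py 6 wrist side
```

```text
{'time': np.float64(13.725), 'q': array([-7.261,  6.946,  2.369, 84.658, -0.292,  1.118]), 'ee_pos': array([ 0.571, -0.074,  0.164]), 'tcp_rot': array([-179.723,    0.771,  171.621]), 'wrist_force': array([0.066, 1.201, 0.531])}
```

View pics/wrist6.png

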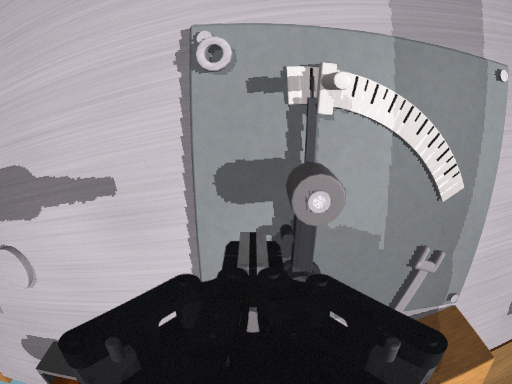

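View pics/side6.png

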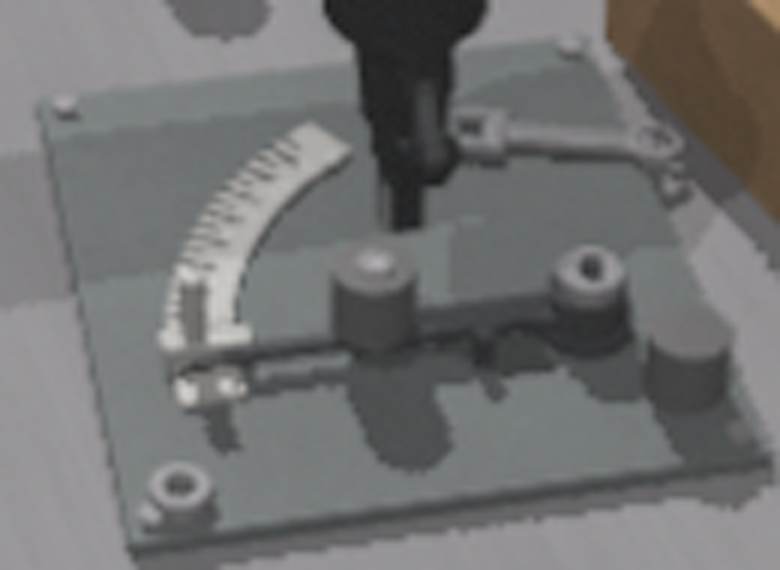

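The marker stands touching the pointer. I'll refine the hub and roller from this view.

```bash
python3 - <<'E'
from h import *
f=np.load('wrist6.npz');p,r=f['p'],f['r'];hub=np.array([.692,-.043])
for k,u,v,z in [('pin',342,80,.072),('rol',319,201,.074),('screwNL',504,75,.014),('col',214,53,.024)]:
    w=wray(u,v,p,r,z); d=w[:2]-hub; print(k,w.round(4),np.linalg.norm(d).round(4),np.degrees(np.arctan2(d[1],d[0])).round(2))
E
```

```text
pin [0.4923 0.0017 0.072 ] 0.2047 167.39
rol [ 0.5808 -0.0244  0.074 ] 0.1128 170.53
screwNL [0.4885 0.2305 0.014 ] 0.3409 126.66
col [ 0.4545 -0.0908  0.024 ] 0.2422 -168.61
```

Call:
{"op": "servo_tool", "data": {"steps": [{"x": 0, "y": -2, "z": -35, "yaw": 0}, {"x": 0, "y": -2, "z": -65, "yaw": 0}, {"x": 0, "y": -2, "z": -90, "yaw": 0}, {"x": 0, "y": -2, "z": -100, "yaw": 0}, {"x": 0, "y": -2, "z": -100, "yaw": 0}, {"x": 0, "y": -2, "z": -100, "yaw": 0}]}}

```text
time: 14.58
ee_pos: [0.5721, -0.0759, 0.0659]
tcp_rot: [-179.7, 0.9, 171.7]
wrist_force: [0.9, 0.5, -0.0]
opening: -0.0002
```

```bash
python3 - <<'E'
from h import *
F=[]
for i in range(8):
    o=get_obs(); F.append(np.r_[o['wrist_force'],o['torque']]); im,_=camera('wrist')
print(np.mean(F,0).round(3),np.std(F,0).round(3),o['time'],o['ee_pos'].round(4))
E
```

```text
[ 0.195  0.084 -0.149  0.021  0.004 -0.001] [0.35  0.561 0.354 0.026 0.032 0.031] 14.925 [ 0.5716 -0.076   0.0648]
```

```bash
cat > path.py <<'E'
from h import *
hub=np.array([.692,-.043]); 
def f(a,off,th0=171.4):
    th=np.radians(th0)-a; t=np.array([np.sin(th),-np.cos(th)])
    return hub+.115*np.array([np.cos(th),np.sin(th)])-off*t, np.degrees(th)
E
python3 - <<'E'
from path import *
p0=np.array([.5716,-.076]);y0=171.7
for a in np.arange(0,.9,.05):
    q,th=f(a,.0365); print(round(a,2),q.round(4),((q-p0)*1000).round(1),round(th-y0,1))
E
```

```text
0.0 [ 0.5728 -0.0619] [ 1.2 14.1] -0.3
0.05 [ 0.572  -0.0559] [ 0.4 20.1] -3.2
0.1 [ 0.5715 -0.0499] [-0.1 26.1] -6.0
0.15 [ 0.5713 -0.0439] [-0.3 32.1] -8.9
0.2 [ 0.5715 -0.0378] [-0.1 38.2] -11.8
0.25 [ 0.5719 -0.0318] [ 0.3 44.2] -14.6
0.3 [ 0.5726 -0.0258] [ 1.  50.2] -17.5
0.35 [ 0.5736 -0.0199] [ 2.  56.1] -20.4
0.4 [ 0.5749 -0.014 ] [ 3.3 62. ] -23.2
0.45 [ 0.5765 -0.0082] [ 4.9 67.8] -26.1
0.5 [ 0.5784 -0.0024] [ 6.8 73.6] -28.9
0.55 [0.5805 0.0032] [ 8.9 79.2] -31.8
0.6 [0.583  0.0087] [11.4 84.7] -34.7
0.65 [0.5857 0.0141] [14.1 90.1] -37.5
0.7 [0.5887 0.0193] [17.1 95.3] -40.4
0.75 [0.5919 0.0244] [ 20.3 100.4] -43.3
0.8 [0.5954 0.0293] [ 23.8 105.3] -46.1
0.85 [0.5992 0.0341] [ 27.6 110.1] -49.0
```

Call:
{"op": "servo_tool", "data": {"steps": [{"x": 0.5, "y": 3, "z": 0, "yaw": 0}, {"x": 1, "y": 6, "z": 0, "yaw": 0}, {"x": 1.5, "y": 9, "z": 0, "yaw": 0}, {"x": 1.5, "y": 11, "z": 0, "yaw": 0}, {"x": 2, "y": 12, "z": 0, "yaw": 0}, {"x": 2, "y": 12, "z": 0, "yaw": 0}]}}

```text
time: 15.72
ee_pos: [0.5736, -0.064, 0.0647]
tcp_rot: [-179.7, 0.8, 171.7]
wrist_force: [-1.4, -0.1, -0.3]
opening: -0.0001
```

Call:
{"op": "servo_tool", "data": {"steps": [{"x": 0, "y": 1, "z": 0, "yaw": 0}, {"x": 0, "y": 2, "z": 0, "yaw": 0}, {"x": 0, "y": 2, "z": 0, "yaw": 0}]}}

```text
time: 16.1
ee_pos: [0.5735, -0.0619, 0.0647]
tcp_rot: [-179.7, 0.8, 171.7]
wrist_force: [-0.3, -0.3, -0.3]
opening: -0.0001
```

Call:
{"op": "servo_tool", "data": {"steps": [{"x": 0, "y": 1, "z": 0, "yaw": 0}, {"x": 0, "y": 2, "z": 0, "yaw": 0}, {"x": 0, "y": 2, "z": 0, "yaw": 0}]}}

```text
time: 16.48
ee_pos: [0.5735, -0.06, 0.0647]
tcp_rot: [-179.7, 0.8, 171.7]
wrist_force: [-0.2, -0.2, -0.7]
opening: 0.0
```

Call:
{"op": "servo_tool", "data": {"steps": [{"x": 0, "y": 1, "z": 0, "yaw": 0}, {"x": 0, "y": 2, "z": 0, "yaw": 0}, {"x": 0, "y": 2, "z": 0, "yaw": 0}]}}

```text
time: 16.85
ee_pos: [0.5736, -0.058, 0.0648]
tcp_rot: [-179.7, 0.8, 171.7]
wrist_force: [-0.3, -2.5, -0.2]
opening: -0.0001
```

Call:
{"op": "servo_tool", "data": {"steps": [{"x": 0, "y": 1, "z": 0, "yaw": 0}, {"x": 0, "y": 2, "z": 0, "yaw": 0}, {"x": 0, "y": 2, "z": 0, "yaw": 0}]}}

```text
time: 17.23
ee_pos: [0.5736, -0.0559, 0.0648]
tcp_rot: [-179.7, 0.8, 171.7]
wrist_force: [-1.9, -2.6, 0.1]
opening: -0.0001
```

Contact at about 2.5 N (y ≈ −0.058), so the preload is low. Now follow the arc, turning with it.

```bash
python3 - <<'E'
from path import *
p0=np.array([.5736,-.0559]);y0=171.7
for a in np.arange(0,.9,.05):
    q,th=f(a,.033); print(round(a,2),q.round(4),((q-p0)*1000).round(1),round(th-y0,1))
E
```

```text
0.0 [ 0.5734 -0.0584] [-0.2 -2.5] -0.3
0.05 [ 0.5727 -0.0525] [-0.9  3.4] -3.2
0.1 [ 0.5724 -0.0465] [-1.2  9.4] -6.0
0.15 [ 0.5724 -0.0405] [-1.2 15.4] -8.9
0.2 [ 0.5727 -0.0346] [-0.9 21.3] -11.8
0.25 [ 0.5732 -0.0286] [-0.4 27.3] -14.6
0.3 [ 0.5741 -0.0227] [ 0.5 33.2] -17.5
0.35 [ 0.5753 -0.0168] [ 1.7 39.1] -20.4
0.4 [ 0.5767 -0.011 ] [ 3.1 44.9] -23.2
0.45 [ 0.5785 -0.0053] [ 4.9 50.6] -26.1
0.5 [5.805e-01 3.000e-04] [ 6.9 56.2] -28.9
0.55 [0.5828 0.0059] [ 9.2 61.8] -31.8
0.6 [0.5854 0.0113] [11.8 67.2] -34.7
0.65 [0.5882 0.0165] [14.6 72.4] -37.5
0.7 [0.5913 0.0216] [17.7 77.5] -40.4
0.75 [0.5947 0.0266] [21.1 82.5] -43.3
0.8 [0.5983 0.0314] [24.7 87.3] -46.1
0.85 [0.6021 0.0359] [28.5 91.8] -49.0
```

Call:
{"op": "servo_tool", "data": {"steps": [{"x": -1, "y": 3, "z": 0, "yaw": -3}, {"x": -1, "y": 6, "z": 0, "yaw": -4.5}, {"x": -1, "y": 9, "z": 0, "yaw": -6}, {"x": -1, "y": 12, "z": 0, "yaw": -7.5}, {"x": -1, "y": 15, "z": 0, "yaw": -9}, {"x": -1, "y": 18, "z": 0, "yaw": -10.5}, {"x": -1, "y": 21, "z": 0, "yaw": -12}, {"x": -0.5, "y": 24, "z": 0, "yaw": -13}, {"x": -0.5, "y": 27, "z": 0, "yaw": -14.5}, {"x": 0, "y": 30, "z": 0, "yaw": -16}, {"x": 0.5, "y": 33, "z": 0, "yaw": -17.5}, {"x": 0.5, "y": 33, "z": 0, "yaw": -17.5}]}}

```text
time: 18.73
ee_pos: [0.5739, -0.0228, 0.0647]
tcp_rot: [-179.7, 0.8, 154.1]
wrist_force: [-2.5, -4.8, 1.2]
opening: 0.0001
```

```bash
cat > fr.py <<'E'
import sys
from path import *
F=[]
for i in range(int(sys.argv[1])):
    o=get_obs(); F.append(o['wrist_force']); im,_=camera('wrist')
F=np.array(F)-[.2,.08,-.15]; th=np.radians(o['tcp_rot'][2]); t=np.array([np.sin(th),-np.cos(th),0])
print('F',F.mean(0).round(2),'mag',np.linalg.norm(F.mean(0)).round(2),'tang',-(F@t).round(2),(-(F@t)).mean().round(2),'t',o['time'],o['ee_pos'].round(4),o['tcp_rot'].round(1))
cv2.imwrite(f'pics/{sys.argv[2]}.png',im[:,:,::-1]); np.savez(sys.argv[2]+'.npz',im=im,p=o['ee_pos'],r=o['tcp_rot'])
E
python3 fr.py 6 p1
```

```text
F [-2.78 -4.94  1.41] mag 5.84 tang [5.57 6.17 5.92 4.88 5.24 6.14] 5.65 t 18.975 [ 0.5738 -0.0229  0.0647] [-179.7    0.8  154.1]
```

View pics/p1.png

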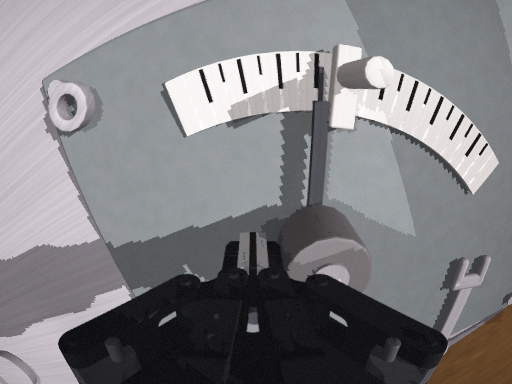

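Pointer at about 0.3 rad with 5.65 N, and the marker rides ahead. On to about 0.6.

Call:
{"op": "servo_tool", "data": {"steps": [{"x": 0.5, "y": 3, "z": 0, "yaw": -1.5}, {"x": 1.5, "y": 6, "z": 0, "yaw": -3}, {"x": 2, "y": 9, "z": 0, "yaw": -4.5}, {"x": 3, "y": 12, "z": 0, "yaw": -6}, {"x": 4, "y": 15, "z": 0, "yaw": -7.5}, {"x": 5, "y": 18, "z": 0, "yaw": -9}, {"x": 6, "y": 21, "z": 0, "yaw": -10.5}, {"x": 7, "y": 23.5, "z": 0, "yaw": -12}, {"x": 8, "y": 26.5, "z": 0, "yaw": -13.5}, {"x": 9.5, "y": 29.5, "z": 0, "yaw": -15}, {"x": 11.5, "y": 34, "z": 0, "yaw": -17}, {"x": 11.5, "y": 34, "z": 0, "yaw": -17}]}}

```text
time: 20.52
ee_pos: [0.5845, 0.011, 0.0647]
tcp_rot: [-179.6, 0.7, 137.0]
wrist_force: [-6.9, -7.2, 3.9]
opening: -0.0002
```

```bash
python3 fr.py 6 p2
```

```text
F [-6.62 -6.71  4.08] mag 10.27 tang [10.17  9.95  8.23 10.29  8.75  9.16] 9.42 t 20.775 [0.5844 0.0108 0.0647] [-179.6    0.7  137.1]
```

View pics/p2.png

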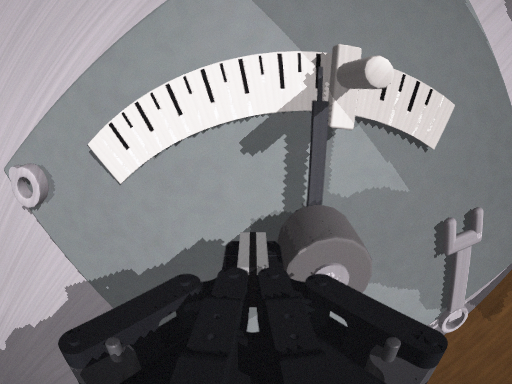

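Tangential is 9.4 N, but there's about 4 N of vertical friction on the finger. I'll relieve it by lifting slightly before going on.

Call:
{"op": "servo_tool", "data": {"steps": [{"x": 0, "y": 0, "z": 0.3, "yaw": 0}, {"x": 0, "y": 0, "z": 0.6, "yaw": 0}, {"x": 0, "y": 0, "z": 0.6, "yaw": 0}]}}

```text
time: 21.2
ee_pos: [0.5831, 0.0105, 0.0648]
tcp_rot: [-179.4, 0.7, 137.0]
wrist_force: [-6.6, -6.4, 2.3]
opening: 0.0
```

```bash
python3 fr.py 5 p3
```

```text
F [-6.97 -6.82  1.7 ] mag 9.9 tang [ 9.35  9.24 10.61  9.43 10.09] 9.74 t 21.4 [0.5832 0.0105 0.0648] [-179.4    0.7  137. ]
```

Call:
{"op": "servo_tool", "data": {"steps": [{"x": 2, "y": 2.5, "z": 0.2, "yaw": -1}, {"x": 3.5, "y": 5, "z": 0.4, "yaw": -2.5}, {"x": 5, "y": 7.5, "z": 0.6, "yaw": -4}, {"x": 6.5, "y": 9.5, "z": 0.8, "yaw": -5}, {"x": 8, "y": 11.5, "z": 0.9, "yaw": -6}, {"x": 9, "y": 13, "z": 1, "yaw": -7}, {"x": 10, "y": 14, "z": 1, "yaw": -7.5}, {"x": 10, "y": 14, "z": 1, "yaw": -7.5}]}}

```text
time: 22.45
ee_pos: [0.5914, 0.0241, 0.0649]
tcp_rot: [-179.2, 0.6, 129.4]
wrist_force: [-8.2, -5.9, 0.7]
opening: -0.0001
```

```bash
python3 fr.py 8 p4
```

```text
F [-8.94 -6.44  0.94] mag 11.06 tang [10.27 10.54 11.38 11.44 11.04 11.68 11.3  10.32] 11.0 t 22.8 [0.5913 0.0241 0.0649] [-179.2    0.6  129.4]
```

View pics/p4.png

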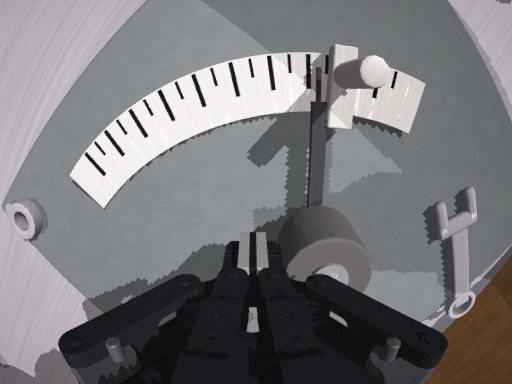

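11.0 N here, so I need about 8–9 mm more.

Call:
{"op": "servo_tool", "data": {"steps": [{"x": 1.5, "y": 1.3, "z": 0.1, "yaw": -1}, {"x": 3, "y": 2.6, "z": 0.2, "yaw": -2}, {"x": 4.5, "y": 3.8, "z": 0.3, "yaw": -3}, {"x": 5.8, "y": 5, "z": 0.4, "yaw": -4}, {"x": 6.5, "y": 5.7, "z": 0.4, "yaw": -4.4}, {"x": 6.5, "y": 5.7, "z": 0.4, "yaw": -4.4}]}}

```text
time: 23.6
ee_pos: [0.5961, 0.0294, 0.0649]
tcp_rot: [-179.0, 0.5, 125.0]
wrist_force: [-9.7, -7.4, 3.9]
opening: 0.0002
```

```bash
python3 fr.py 10 p5
```

```text
F [-9.83 -7.34  3.75] mag 12.83 tang [12.36 13.15 12.11 12.44 11.81 11.77 12.52 11.9  12.53 12.04] 12.26 t 24.05 [0.5961 0.0294 0.0649] [-179.     0.5  125. ]
```

Tangential 12.26 N. I'll ease off the vertical friction a little and hold.

Call:
{"op": "servo_tool", "data": {"steps": [{"x": 0, "y": 0, "z": 0.3, "yaw": 0}, {"x": 0, "y": 0, "z": 0.5, "yaw": 0}, {"x": 0, "y": 0, "z": 0.5, "yaw": 0}, {"x": 0, "y": 0, "z": 0.5, "yaw": 0}]}}

```text
time: 24.6
ee_pos: [0.5944, 0.029, 0.0649]
tcp_rot: [-178.8, 0.4, 124.9]
wrist_force: [-9.4, -6.2, 3.3]
opening: 0.0002
```

```bash
python3 fr.py 16 p6
```

```text
F [-9.82 -6.8   3.69] mag 12.5 tang [11.43 12.24 12.89 10.74 12.16 12.07 12.13 11.96 12.32 12.29 11.68 11.71
 10.99 11.64 12.81 12.05] 11.94 t 25.35 [0.5944 0.029  0.0649] [-178.8    0.4  124.9]
```

View pics/p6.png

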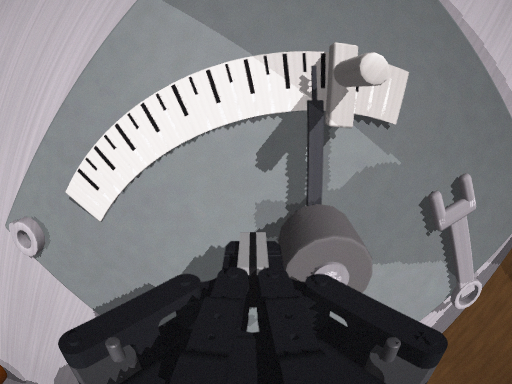

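The push held at about 12 N for around 2 s. Now I'll ease the arm back along the same arc at about 0.2 rad/s.

Call:
{"op": "servo_tool", "data": {"steps": [{"x": -1.4, "y": -1.9, "z": 0, "yaw": 1.2}, {"x": -2.8, "y": -3.8, "z": 0, "yaw": 2.3}, {"x": -4.5, "y": -6.3, "z": 0, "yaw": 3.8}, {"x": -6.2, "y": -8.8, "z": 0, "yaw": 5.2}, {"x": -7.8, "y": -11.3, "z": 0, "yaw": 6.6}, {"x": -9.3, "y": -13.9, "z": 0, "yaw": 8}, {"x": -10.7, "y": -16.5, "z": 0, "yaw": 9.5}, {"x": -12.1, "y": -19.1, "z": 0, "yaw": 10.9}, {"x": -13.4, "y": -21.8, "z": 0, "yaw": 12.3}, {"x": -14.7, "y": -24.5, "z": 0, "yaw": 13.8}, {"x": -15.9, "y": -27.3, "z": 0, "yaw": 15.2}, {"x": -17, "y": -30.1, "z": 0, "yaw": 16.6}]}}

```text
time: 26.9
ee_pos: [0.5767, -0.0014, 0.0649]
tcp_rot: [-178.7, 0.3, 141.5]
wrist_force: [-5.2, -5.7, 4.1]
opening: 0.0001
```

```bash
python3 fr.py 3 b1
```

```text
F [-5.2  -5.8   3.64] mag 8.6 tang [7.88 7.61 7.84] 7.77 t 27.0 [ 0.5766 -0.0015  0.0649] [-178.7    0.3  141.5]
```

View pics/b1.png

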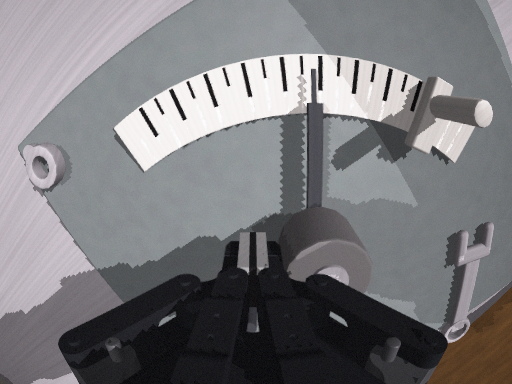

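Call:
{"op": "servo_tool", "data": {"steps": [{"x": -1, "y": -2.8, "z": 0, "yaw": 1.4}, {"x": -2, "y": -5.6, "z": 0, "yaw": 2.9}, {"x": -3, "y": -8.4, "z": 0, "yaw": 4.3}, {"x": -3.8, "y": -11.3, "z": 0, "yaw": 5.7}, {"x": -4.5, "y": -14.2, "z": 0, "yaw": 7.2}, {"x": -5.2, "y": -17.1, "z": 0, "yaw": 8.6}, {"x": -5.8, "y": -20, "z": 0, "yaw": 10}, {"x": -6.4, "y": -23, "z": 0, "yaw": 11.5}, {"x": -6.9, "y": -26, "z": 0, "yaw": 13}, {"x": -7.3, "y": -29, "z": 0, "yaw": 14.3}, {"x": -7.6, "y": -32, "z": 0, "yaw": 15.8}, {"x": -7.8, "y": -35, "z": 0, "yaw": 17.2}]}}

```text
time: 28.55
ee_pos: [0.5689, -0.0365, 0.065]
tcp_rot: [-178.7, 0.4, 158.7]
wrist_force: [-1.8, -3.4, 1.7]
opening: 0.0002
```

```bash
python3 fr.py 3 b2
```

```text
F [-1.71 -3.94  1.84] mag 4.67 tang [3.94 4.41 4.52] 4.29 t 28.65 [ 0.5689 -0.0367  0.0649] [-178.7    0.4  158.7]
```

View pics/b2.png

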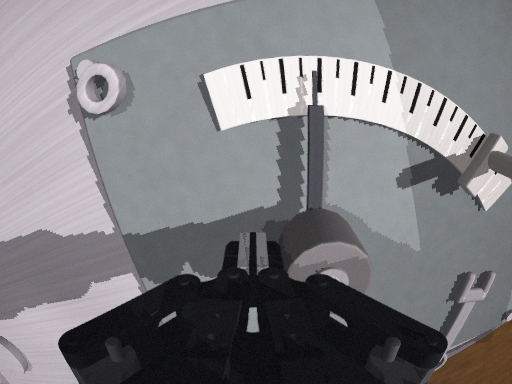

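Call:
{"op": "servo_tool", "data": {"steps": [{"x": 0, "y": -2, "z": 0, "yaw": 1}, {"x": 0, "y": -4, "z": 0, "yaw": 2}, {"x": 0, "y": -6, "z": 0, "yaw": 3}, {"x": 0, "y": -8, "z": 0, "yaw": 4}, {"x": 0, "y": -10, "z": 0, "yaw": 5}, {"x": 0, "y": -12, "z": 0, "yaw": 6}, {"x": 0, "y": -13.5, "z": 0, "yaw": 7}, {"x": 0, "y": -15, "z": 0, "yaw": 8}, {"x": 0, "y": -16.5, "z": 0, "yaw": 9}, {"x": 0, "y": -18, "z": 0, "yaw": 10}, {"x": 0.5, "y": -19, "z": 0, "yaw": 10.5}, {"x": 0.5, "y": -20, "z": 0, "yaw": 11}]}}

```text
time: 30.2
ee_pos: [0.5694, -0.0566, 0.0649]
tcp_rot: [-178.7, 0.4, 169.6]
wrist_force: [-0.8, -1.1, 0.2]
opening: 0.0001
```

Call:
{"op": "servo_tool", "data": {"steps": [{"x": 0, "y": -1, "z": 0, "yaw": 0.5}, {"x": 0, "y": -2, "z": 0, "yaw": 1}, {"x": 0, "y": -3, "z": 0, "yaw": 1}, {"x": 0, "y": -4, "z": 0, "yaw": 1}, {"x": 0, "y": -5, "z": 0, "yaw": 1}, {"x": 0, "y": -6, "z": 0, "yaw": 1}, {"x": 0, "y": -7, "z": 0, "yaw": 1}, {"x": 0, "y": -7, "z": 0, "yaw": 1}]}}

```text
time: 31.2
ee_pos: [0.5694, -0.0636, 0.065]
tcp_rot: [-178.7, 0.4, 170.6]
wrist_force: [-0.0, -0.3, -0.1]
opening: 0.0
```

```bash
python3 fr.py 3 b3
```

```text
F [-0.59 -0.36  0.02] mag 0.69 tang [0.43 0.17 0.75] 0.45 t 31.3 [ 0.5694 -0.0635  0.0649] [-178.7    0.4  170.6]
```

View pics/b3.png

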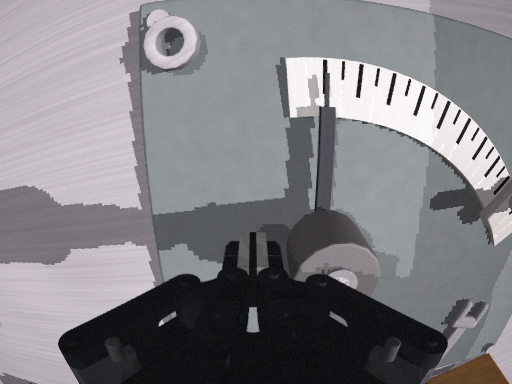

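The arm is at rest with its pointer on zero, and the finger is just clear of it. Retreating sideways, then up.

Call:
{"op": "servo_tool", "data": {"steps": [{"x": -1, "y": -5, "z": 0, "yaw": 0}, {"x": -2, "y": -12, "z": 0, "yaw": 0}, {"x": -2, "y": -14, "z": 25, "yaw": 0}, {"x": -2, "y": -14, "z": 60, "yaw": 0}, {"x": -2, "y": -20, "z": 100, "yaw": 0}, {"x": -10, "y": -50, "z": 140, "yaw": 0}, {"x": -20, "y": -90, "z": 160, "yaw": 0}, {"x": -30, "y": -130, "z": 160, "yaw": 0}, {"x": -40, "y": -170, "z": 160, "yaw": 0}, {"x": -40, "y": -180, "z": 160, "yaw": 0}, {"x": -40, "y": -180, "z": 160, "yaw": 0}]}}

```text
time: 32.72
ee_pos: [0.5293, -0.244, 0.2248]
tcp_rot: [-178.7, 0.3, 170.6]
wrist_force: [-0.3, 0.0, -0.0]
opening: 0.0002
```

```bash
python3 look.py 9 top side
```

```text
{'time': np.float64(32.725), 'q': array([-24.243,   8.376,  10.621,  91.591,  -1.127, -14.817]), 'ee_pos': array([ 0.529, -0.244,  0.225]), 'tcp_rot': array([-178.743,    0.344,  170.571]), 'wrist_force': array([-0.316,  0.04 , -0.003])}
```

View pics/top9.png

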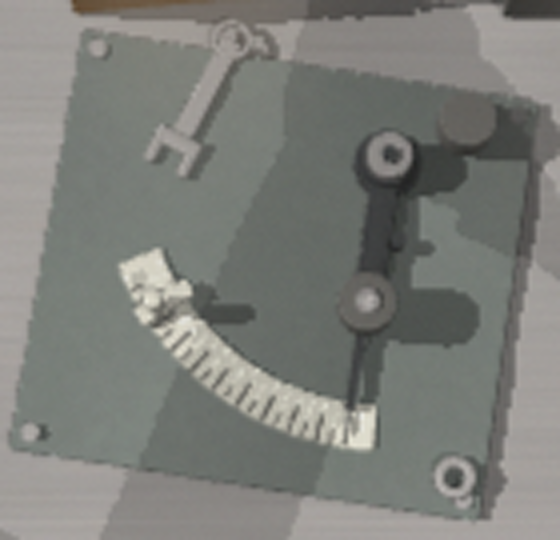

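View pics/side9.png

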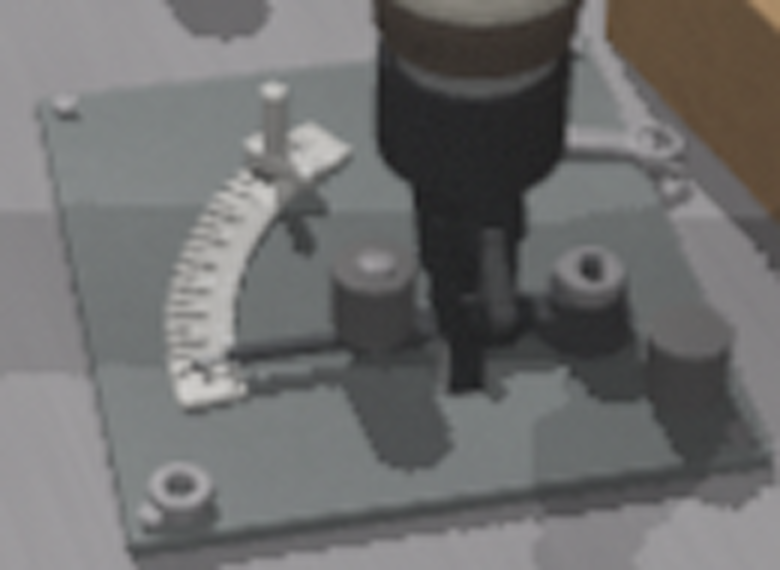

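The arm is at rest on zero, the marker stands at about 0.8, and the bystanders haven't moved. Handing in.

```bash
python3 -c "
from workcell import *
print(job_done())"
```

```text
the job is handed in; nothing more can be done
None
```

The spring check is done and handed in at about 33 s of the 64 s allowed. 12 N came at about 0.78 rad, and the marker was left standing at that reading, about 0.8.

- **Zeroing:** I slid the marker back until it touched the resting arm's pointer. About 6 N was felt against the stop, and the wrist picture showed no gap.
- **Push:** With closed fingers on the roller, the push along the arm's swing averaged 12.3 N, then 11.9 N, over about 2 s. Single readings scattered between 10.7 and 13.2 N, mostly sensor noise.
- **Return:** I eased the arm back at about 0.2 rad/s. The readings I took on the way showed it still in contact (7.8, 4.3, then about 1 N), and the fingers left it at its stop.
- **Last check:** The top and side pictures show the pointer on zero and the robot clear. The spanner, collar and spare roller are where they started. The final pictures I viewed were cropped to the plate, so I did not re-check the jars and lid; the tool stayed well away from them.

**Things that went wrong or disagreed:**
- **Vertical drag:** The fingers also felt up to about 4 N of vertical friction on the roller. Lifting slightly at 12 N did not clear it, so the total force during the hold was 12.5 to 12.8 N.
- **Wrist joint limit:** On the way in, the last joint ran to its limit and tilted the tool by about 9°. I straightened it in free space before touching anything.
- **Marker's starting place:** The marker happened to start at about 0.8 too, so its final place looks much like its first. The pictures during the run show it was zeroed and then carried back up.

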